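# Load the checking fixture and gauge it with the dip rod

## Robot

A 6-joint arm with a two-finger parallel gripper is mounted at the origin on the work surface. World frame = base frame: x ahead of the robot, y to its left, z up, the work surface at z = 0. Lengths are in m, angles in rad, forces in N, time in s.
With the tool pointing down it reaches from about 0.325 to 1 m from the base axis. Payload 5.1 kg.
Tool frame: the origin (TCP) lies at the very end of the fingers, on their centre line; the grasp point (between the pads) lies 19 mm behind it (r.grip_point_offset is the distance from the TCP to the grasp point, in m); y points along the fingers, x is the direction in which the jaws open and shut, and the axes are right-handed (so a half turn about y gives the same grasp; the last joint's range is limited). The gripper opens to 85 mm and grips with 20 to 120 N. Pads are 22 mm wide; open, the fingers measure 114 mm over their backs; the gripper's body (76 mm by 85 mm) begins 54 mm behind the grasp point. The pads swing forward as they close: fully open they stand 13 mm farther back than shut.
Start: joints at [-1.368, 0.124, 1.65, -0, 1.367, -0.083], TCP at [0.183, -0.624, 0.231] pointing down, gripper open.
Joint ranges: [-2.61, 2.61], [-1.02, 2.33], [0.03, 2.71], [-1.35, 4.49], [0.32, 2.68], [-2.91, 2.91]. Speed limits (rad/s): [2.57, 2.57, 3.14, 3.14, 3.14, 3.14].

## Interface

Orientations are given as a unit quaternion [w, x, y, z].
In Python, from station import r, inverse_kinematics, get_image, spotter, current_time, current_joints, current_qvel, current_joint_efforts, current_tcp_pos, current_tool_rot, current_contact_force, current_moment, current_finger_gap gives the robot as it stands. Calls block until the motion is done:
- r.move_to(position, orientation): joint-space move of the TCP to a pose.
- r.move_straight(position, v=0.15, rot=None): straight line of the TCP; rot=None keeps the orientation; v is the mean speed in m/s.
- r.move_j(angles): joint-space move.
- r.open_gripper() and r.close(squeeze=None): open the fingers fully, or close them until they stop; squeeze is the grip in N (None keeps the last).
- r.dwell(seconds).
- inverse_kinematics(position, orientation): joint angles nearest the present ones, or None.
- get_image(name): name is "side" or "top" or "wrist"; returns a dict with "img" (384x512x3 uint8, red, green, blue), "fx", "fy", "cx", "cy" (pixels), "R" (3x3) and "t" (3): a world point X has camera coordinates R X + t. Camera axes: x right, y down, z forward; pixel columns grow to the right and rows downward; lengths in m; the calibration is good to about 2 mm. A picture is of the moment at which its call begins. There is no depth.
A pose or a line that the arm cannot do raises r.PlanningError and nothing moves.
- r.hand_in(): hands the job in, once; it reports no verdict.
Trained networks look in a picture, given as the dict that the camera call returned (one of the last four; its "shot" number tells which), for a name from the list of things; names that differ only in an ending like _2 or _b are one class to them, and where a whole thing is asked for, a point or a joint stands for the part that bears it (a point fixed in the world has none). Each returns a list of dicts, best first, with "score" (0 to 1); they miss things now and then, are a little off and sometimes report something else, mostly with a low value. They report only what shows in the picture. A call takes as long as a camera call. They do not tell look-alikes from the thing itself.
- spotter.recognise(picture, query): "extent" ([left, top, width, height] in pixels, round what is visible of it).
- spotter.pinpoint(picture, query): "location" ([column, row] in pixels: a listed point, or the origin of a listed thing).
Readings, each from a call of its own:
- current_time(): time.
- current_joints(): joint angles.
- current_qvel(): joint speeds.
- current_joint_efforts(): joint torques, N m.
- current_tcp_pos(): TCP position.
- current_tool_rot(): TCP orientation.
- current_contact_force(): force on the tool from outside, world axes, zero at the start.
- current_moment(): the same for the moment, N m.
- current_finger_gap(): finger opening in m.
Only numpy, scipy, OpenCV 4.12 (cv2) and the standard library are available. Lean on these libraries where they do the work, as an engineer would, in place of code of your own. Each camera call takes 0.05 s, during which the arm holds its last target.

## Task

Stand the short steel casting flask upright in the open drawer of the grey checking fixture, let go of it and slide the drawer fully shut. Then take the gauge rod by its wooden handle from its cradle, push it into the sloping guide tube on the fixture until the collar stops against the mouth, pull it right out, and show it for reading: rod level, its tip over the middle of the white tile and about 80 mm above it. Finish while still holding the rod there, still, touching nothing else with it, and leave the other things on the bench where they are.

Things in the scene. Friction and masses are not known exactly. Their poses are not given: they have to be found in the camera images.
- flask_center (a point): Centre of the casting flask: an upright plain steel cylinder, 40 mm diameter, 45 mm high, about 0.18 kg, with a white plaster top; it stands on the bench. The point is on its axis, 22.5 mm above its underside; z is its axis.
- fixture: The grey checking fixture, fixed to the bench: a box 170 mm deep (x), 170 mm wide (y), 95 mm high, origin at the centre of its underside. Its -x face, towards the robot, is the front, where the drawer slides out; the guide tube stands on its top and leans out to its +y side.
- fixture_drawer0 (a joint): Drawer of the fixture: 0 = fully shut, grows in metres as it slides out along the fixture's -x (up to 0.11); starts about 0.1 open. It slides with about 1 N of friction and stays where it is left.
- drawer_floor (a point): Top of the drawer's inner floor, at the middle of the whole drawer (moves with the drawer; axes as the fixture's). The inner floor measures 125 mm (x) by 128 mm (y), walls 6 mm thick and 51 mm high, front plate up to 60 mm above the floor. With the drawer out by q only the front part, from 62 mm in front of this point (its -x) back to (q - 68 mm) behind it, lies clear of the fixture's top plate, whose upper face is 73 mm above this floor.
- fixture_drawer0_handle (a point): Middle of the drawer's steel bar handle: a round bar 11 mm thick, 85 mm long along the fixture's y, 35 mm in front of the drawer's front plate, about 57 mm above the bench. Pushing it along the fixture's +x shuts the drawer.
- tube_mouth (a point): Centre of the open upper end of the guide tube. Its z axis is the tube's axis and points out of the tube, up at 30 degrees above level towards the fixture's +y. Steel tube 24 mm outside, 13 mm bore, 85 mm deep; the mouth is 175 mm above the bench.
- gauge_grip (a point): Centre of the gauge rod's wooden handle, which is 70 mm long (x), 14 mm wide (y), 18 mm thick (z). +x runs along the rod to its tip. Whole rod about 0.12 kg, balancing about 9 mm ahead of the handle centre. Behind the handle is a steel pin 10 mm thick, 26 mm long. It starts lying level in the cradle, its centre 55 mm above the bench.
- gauge_collar (a point): Centre of the front face of the gauge rod's collar (a steel disc 26 mm across, 6 mm thick, directly in front of the handle), 41 mm ahead (+x) of the handle's centre; same axes as the handle. When the collar stops, this point is at the tube's mouth.
- gauge_tip (a point): Tip of the gauge rod, 121 mm ahead (+x) of the handle's centre and 80 mm ahead of the collar's face. The steel shaft is 8 mm thick with a 6 mm long tapered tip; same axes as the handle.
- cradle: Dark wooden cradle of the gauge rod, fixed to the bench, origin under the rod's handle centre, +x along the rod to its tip. Base plate 180 x 56 x 8 mm; two notched blocks 36 mm wide, their tops 60 to 61 mm above the bench, hold the shaft 81 to 95 mm ahead of the origin and the pin 46 to 58 mm behind it. Lift the rod straight up.
- tile_top (a point): Middle of the upper face of the white ceramic reading tile, 90 x 90 mm and 8 mm thick, fixed flat on the bench.
- jar: Bystander: small glass jar with brass cap, 48 mm across, 60 mm high; origin under its centre.
- tin: Bystander: closed aluminium low tin, 68 mm across, 28 mm high; origin under its centre.
- bench_block: Bystander: dark steel bench block 60 x 60 x 22 mm; origin under its centre.
- hammer: Bystander: hammer 220 mm long lying on the bench, handle towards its own -x.
- dish: Bystander: white ceramic dish 84 mm across, 22 mm high; origin under its centre.
- mandrel: Bystander: upright tapered steel ring mandrel, foot 44 mm across, 75 mm high; origin under its centre.
- wax_block: Bystander: small block of carving wax 30 x 22 x 18 mm; origin under its centre.
Mind the look-alikes: they are no part of the job. What is shaped like the part that bears gauge_grip but green or orange is not meant.

How it is judged:
On the way, in this order (a step that is already met when the one before it is completed fails the run):
1. the flask stands upright on the drawer's floor, let go, the drawer not yet shut (x of flask_center in the frame of drawer_floor between -0.06 and 0.06 m and y of flask_center in the frame of drawer_floor between -0.06 and 0.06 m and z of flask_center in the frame of drawer_floor between 0.015 and 0.03 m and angle between flask_center's own z axis and vertical below 0.15 rad and contact force between the fingers and flask below 0.05 N and linear speed of flask below 0.02 m/s and value of joint fixture_drawer0 above 0.03 m), for 0.2 s.
2. the drawer is fully shut with the flask standing in it (x of flask_center in the frame of drawer_floor between -0.06 and 0.06 m and y of flask_center in the frame of drawer_floor between -0.06 and 0.06 m and z of flask_center in the frame of drawer_floor between 0.015 and 0.03 m and angle between flask_center's own z axis and vertical below 0.15 rad and value of joint fixture_drawer0 below 0.004 m), for 0.2 s.
3. the gauge rod is in the guide tube, its collar stopped against the mouth (distance between gauge_collar and tube_mouth below 0.005 m and z of gauge_collar in the frame of tube_mouth between -0.002 and 0.0025 m and angle between the x axis of gauge_collar and the z axis of tube_mouth, either way round below 0.08 rad and value of joint fixture_drawer0 below 0.006 m), for 0.15 s.
At the end, for the whole second after the job is handed in: The flask stands upright, untouched, on the floor of the drawer, which is shut to within 6 mm; the gripper holds the gauge rod still and level to within 7 degrees, its tip within 25 mm sideways of the tile's middle and 50 to 110 mm above the tile, the rod touching nothing but the gripper (x of flask_center in the frame of drawer_floor between -0.06 and 0.06 m and y of flask_center in the frame of drawer_floor between -0.06 and 0.06 m and z of flask_center in the frame of drawer_floor between 0.015 and 0.03 m and angle between flask_center's own z axis and vertical below 0.15 rad and contact force between the fingers and flask below 0.05 N and value of joint fixture_drawer0 below 0.006 m and horizontal distance between gauge_tip and tile_top below 0.025 m and z of gauge_tip in the frame of tile_top between 0.05 and 0.11 m and angle between gauge_grip's own x axis and vertical between 1.4508 and 1.6908 rad and contact force between the fingers and gauge above 1 N and contact force between gauge and cradle below 0.05 N and contact force between gauge and fixture below 0.05 N and contact force between gauge and tile below 0.05 N and contact force between gauge and jar below 0.05 N and contact force between gauge and tin below 0.05 N and contact force between gauge and bench_block below 0.05 N and contact force between gauge and hammer below 0.05 N and contact force between gauge and dish below 0.05 N and contact force between gauge and mandrel below 0.05 N and contact force between gauge and wax_block below 0.05 N and linear speed of gauge below 0.03 m/s and angular speed of gauge below 0.15 rad/s); the arm keeps its last pose, push and grip.
It fails at once if a bystander is shifted by more than 25 mm (distance of any of jar, tin, bench_block, hammer, dish, mandrel, wax_block from where it was at the start of the episode above 0.025 m).
It also fails if it takes over 70 s, if anything falls off the work surface, if the arm or the gripper's body presses on something with over 40 N, if the wrist force passes 120 N, or if a joint passes its speed limit or range.

## Working session

There is one attempt and no reset: what is moved stays moved. The work goes in short steps, each a Python script; the robot and the scene stay as the last script left them, time stands still between calls to the robot, and variables do not carry over. Pictures are saved under pics/ and viewed, and the job is handed in when it is done.

```bash
ls; mkdir -p pics; cat > h.py <<'E'
import numpy as np, cv2
from station import *
def save(p,name): cv2.imwrite('pics/'+name,cv2.cvtColor(p['img'],cv2.COLOR_RGB2BGR))
def ray(p,uv):
    R=np.array(p['R']);t=np.array(p['t'])
    d=R.T@np.array([(uv[0]-p['cx'])/p['fx'],(uv[1]-p['cy'])/p['fy'],1.])
    return -R.T@t,d
def atz(p,uv,z):
    o,d=ray(p,uv);return o+d*(z-o[2])/d[2]
def tri(obs):
    A=np.zeros((3,3));b=np.zeros(3)
    for p,uv in obs:
        o,d=ray(p,uv);d=d/np.linalg.norm(d);M=np.eye(3)-np.outer(d,d);A+=M;b+=M@o
    return np.linalg.solve(A,b)
def proj(p,X):
    c=np.array(p['R'])@np.asarray(X)+np.array(p['t']);return np.array([p['fx']*c[0]/c[2]+p['cx'],p['fy']*c[1]/c[2]+p['cy']])
E
python3 - <<'E'
from h import *
np.set_printoptions(precision=3,suppress=True)
P={}
for n in('top','side'):
    p=get_image(n);P[n]=p;save(p,n+'0.png');o,_=ray(p,(0,0));print(n,o)
names="flask_center fixture drawer_floor fixture_drawer0_handle tube_mouth gauge_grip gauge_collar gauge_tip cradle tile_top jar tin bench_block hammer dish mandrel wax_block".split()
for q in names:
    for n in P:
        L=spotter.pinpoint(P[n],q)
        print(q,n,[(np.round(l['location'],1).tolist(),round(l['score'],2)) for l in L[:4]])
E
```

```text
pics
top [0.431 0.079 1.746]
side [-0.184  0.774  1.254]
flask_center top []
flask_center side [([277.1, 221.9], 0.54), ([237.1, 199.9], 0.21)]
fixture top [([337.6, 167.1], 0.78), ([263.0, 122.8], 0.24)]
fixture side [([300.5, 164.3], 0.71), ([320.7, 171.7], 0.68), ([236.7, 201.9], 0.39)]
drawer_floor top [([256.5, 213.6], 0.22)]
drawer_floor side [([319.3, 172.2], 0.83)]
fixture_drawer0_handle top [([350.8, 229.9], 0.98), ([263.9, 125.4], 0.23)]
fixture_drawer0_handle side [([347.3, 180.3], 0.66)]
tube_mouth top [([332.4, 160.5], 0.73)]
tube_mouth side [([291.5, 139.1], 0.54)]
gauge_grip top [([254.9, 184.1], 0.57), ([98.3, 209.4], 0.56), ([203.8, 165.2], 0.52), ([213.8, 257.0], 0.44)]
gauge_grip side [([206.5, 213.9], 0.75), ([144.5, 326.8], 0.66), ([278.0, 275.3], 0.62)]
gauge_collar top [([98.7, 196.8], 0.56), ([218.6, 162.5], 0.48), ([218.3, 269.7], 0.45)]
gauge_collar side [([288.4, 283.3], 0.79), ([137.7, 313.6], 0.67), ([219.1, 213.1], 0.58)]
gauge_tip top [([239.9, 170.3], 0.7), ([225.3, 288.8], 0.69), ([103.5, 174.3], 0.53)]
gauge_tip side [([311.5, 296.1], 0.58), ([239.2, 199.5], 0.54)]
cradle top [([206.0, 160.9], 0.62)]
cradle side [([210.4, 228.7], 0.63)]
tile_top top [([211.6, 211.9], 0.58)]
tile_top side [([246.2, 248.8], 0.59)]
jar top [([231.2, 128.3], 0.74), ([261.2, 123.6], 0.62), ([151.1, 158.0], 0.46)]
jar side [([224.3, 179.1], 0.59)]
tin top [([412.1, 195.3], 0.63)]
tin side [([356.8, 145.6], 0.66)]
bench_block top [([409.3, 237.0], 0.58), ([342.6, 196.8], 0.57)]
bench_block side [([276.3, 221.2], 0.29), ([348.2, 181.2], 0.17)]
hammer top [([162.4, 224.4], 0.9), ([216.1, 162.3], 0.5)]
hammer side [([211.1, 291.9], 0.84)]
dish top [([232.3, 127.8], 0.82)]
dish side [([204.8, 193.3], 0.81)]
mandrel top [([148.1, 160.5], 0.56), ([263.0, 123.9], 0.54)]
mandrel side [([157.1, 257.5], 0.68)]
wax_block top [([205.0, 166.8], 0.74), ([253.1, 182.1], 0.41)]
wax_block side [([252.9, 209.8], 0.46)]
```

View pics/top0.png

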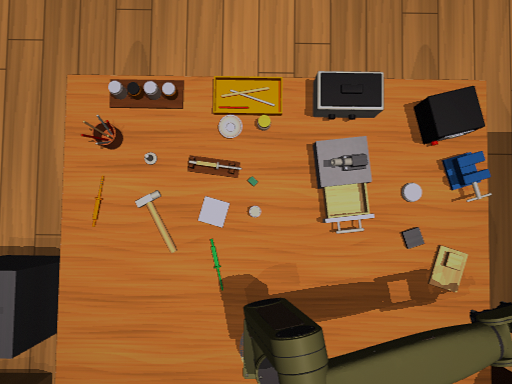

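View pics/side0.png

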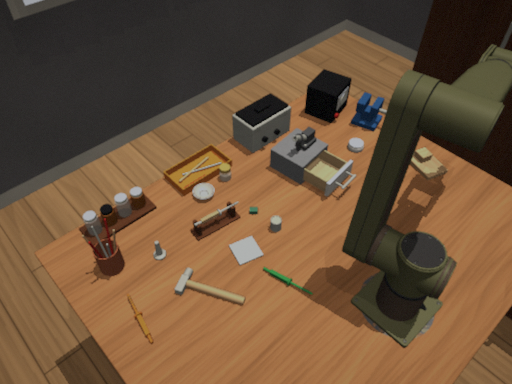

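```bash
python3 - <<'E'
import cv2
a=cv2.imread('pics/top0.png');cv2.imwrite('pics/top0a.png',cv2.resize(a[100:300,90:360],None,fx=2.9,fy=2.9,interpolation=cv2.INTER_CUBIC))
a=cv2.imread('pics/side0.png');cv2.imwrite('pics/side0a.png',cv2.resize(a[110:320,130:390],None,fx=2.8,fy=2.8,interpolation=cv2.INTER_CUBIC))
E
```

```text
(no output)
```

View pics/top0a.png

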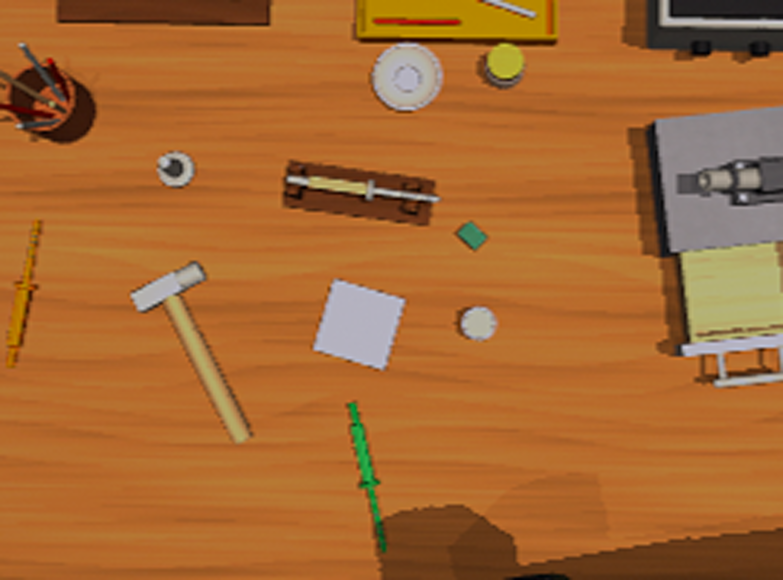

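View pics/side0a.png

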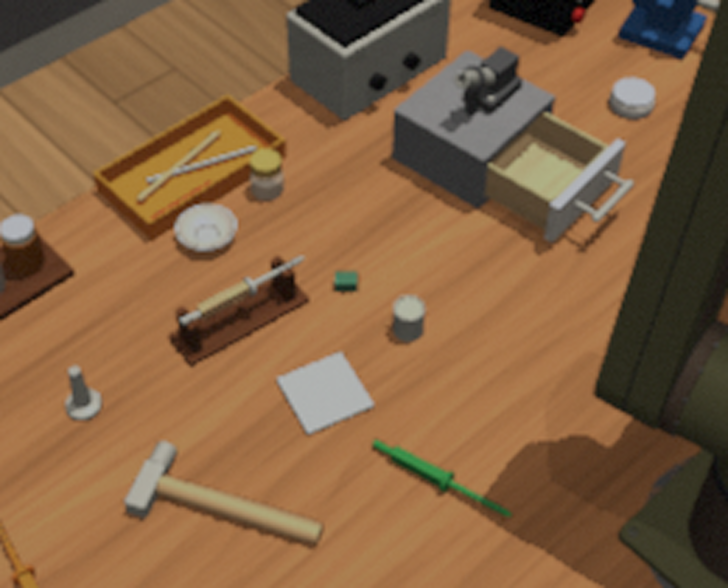

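The top view (x up, +y left) shows:
- flask at about (255,211)
- cradle with the wooden-handled rod at about (214,166), tip to the right at (240,169)
- tile at (213,212)
- fixture at about (343,162), drawer open towards the robot, guide tube leaning left
- green rod at (215,260) and orange rod at (98,205), which are the look-alikes

Next come rough positions, then close-up views from the wrist camera.

```bash
python3 - <<'E'
from h import *
np.set_printoptions(precision=3,suppress=True)
T=get_image('top');S=get_image('side')
for n,uv,z in [('flask top',(255,211.3),.045),('tile',(213.6,211.9),.008),('rodtip',(240.5,168.8),.055),('rodpin',(189,162),.055),('collar',(217.5,165.5),.055),('fixBL',(316.9,142.1),.095),('fixFL',(321.7,186.2),.095),('handle',(350.8,230),.057),('mouth',(332,162),.175)]:
    print(n,atz(T,uv,z))
print('flask side',atz(S,(277.1,222),.0225), 'tile s',atz(S,(246.2,249),.008),'handle',atz(S,(347.3,180.3),.057),'mouth',tri([(T,(332.4,160.5)),(S,(291.5,139.1))]))
print(current_tcp_pos(),current_tool_rot())
w=get_image('wrist');o,_=ray(w,(0,0));print(o,np.array(w['R']),w['fx']); save(w,'w0.png')
E
```

```text
flask top [0.468 0.069 0.045]
tile [0.464 0.214 0.008]
rodtip [0.612 0.121 0.055]
rodpin [0.633 0.298 0.055]
collar [0.622 0.2   0.055]
fixBL [ 0.701 -0.134  0.095]
fixFL [ 0.553 -0.151  0.095]
handle [ 0.409 -0.256  0.057]
mouth [ 0.625 -0.172  0.175]
flask side [0.468 0.059 0.022] tile s [0.464 0.21  0.008] handle [ 0.412 -0.254  0.057] mouth [ 0.632 -0.173  0.167]
[ 0.183 -0.624  0.231] [ 0.566 -0.566  0.424 -0.424]
[ 0.246 -0.604  0.375] [[ 0.281 -0.96  -0.   ]
 [-0.926 -0.271  0.263]
 [-0.253 -0.074 -0.965]] 300.025034501168
```

View pics/w0.png

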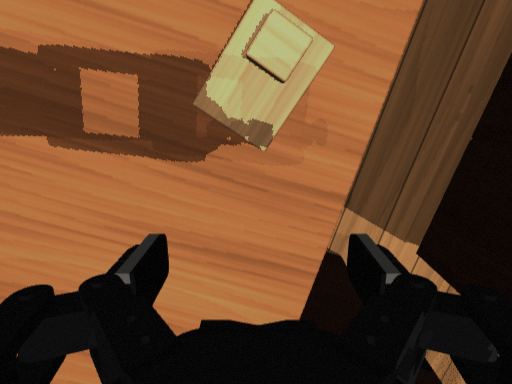

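```bash
cat >> h.py <<'E'
from scipy.spatial.transform import Rotation as Ro
np.set_printoptions(precision=4,suppress=True)
def q_of(M):
    q=Ro.from_matrix(M).as_quat();return [q[3],q[0],q[1],q[2]]
def M_of(q): return Ro.from_quat([q[1],q[2],q[3],q[0]]).as_matrix()
def ori(xdir,ydir=(0,0,-1)):
    y=np.array(ydir,float);y/=np.linalg.norm(y);x=np.array(xdir,float);x-=y*(x@y);x/=np.linalg.norm(x)
    return q_of(np.column_stack([x,y,np.cross(x,y)]))
def yaw(d): a=np.radians(d);return (np.cos(a),np.sin(a),0)
E
python3 - <<'E'
from h import *
M=M_of(current_tool_rot());print(M)
w=get_image('wrist');o,_=ray(w,(0,0));print(M.T@(o-current_tcp_pos()),np.array(w['R'])@M)
for nm,pos in [('flask',(.45,.064,.25)),('rod',(.60,.21,.25)),('fix',(.45,-.2,.3)),('drawer',(.45,-.2,.06)),('tile',(.464,.33,.07))]:
    for d in (0,90,180,270):
        s=inverse_kinematics(pos,ori(yaw(d)));print(nm,d,None if s is None else np.round(s,2))
E
```

```text
[[ 0.2819 -0.      0.9594]
 [-0.9594  0.      0.2819]
 [-0.     -1.     -0.    ]]
[-0.0007 -0.1433  0.066 ] [[ 1.      0.0002 -0.0007]
 [-0.0006 -0.2631 -0.9648]
 [-0.0004  0.9648 -0.2631]]
flask 0 [ 0.02 -0.34  2.04 -0.    1.44  0.02]
flask 90 [ 0.02 -0.34  2.04 -0.    1.44 -1.55]
flask 180 None
flask 270 [ 0.02 -0.34  2.04 -0.    1.44  1.59]
rod 0 [ 0.25  0.08  1.66 -0.    1.4   0.25]
rod 90 [ 0.25  0.08  1.66 -0.    1.4  -1.32]
rod 180 [ 0.25  0.08  1.66 -0.    1.4  -2.89]
rod 270 [ 0.25  0.08  1.66 -0.    1.4   1.82]
fix 0 [-0.53 -0.27  1.91 -0.    1.5  -0.53]
fix 90 [-0.53 -0.27  1.91 -0.    1.5  -2.1 ]
fix 180 [-0.53 -0.27  1.91 -0.    1.5   2.61]
fix 270 [-0.53 -0.27  1.91 -0.    1.5   1.04]
drawer 0 [-0.53 -0.05  2.14 -0.    1.05 -0.53]
drawer 90 [-0.53 -0.05  2.14 -0.    1.05 -2.1 ]
drawer 180 [-0.53 -0.05  2.14 -0.    1.05  2.61]
drawer 270 [-0.53 -0.05  2.14 -0.    1.05  1.04]
tile 0 [ 0.52  0.1   1.96 -0.    1.08  0.52]
tile 90 [ 0.52  0.1   1.96 -0.    1.08 -1.05]
tile 180 [ 0.52  0.1   1.96 -0.    1.08 -2.62]
tile 270 [ 0.52  0.1   1.96 -0.    1.08  2.09]
```

```bash
python3 - <<'E'
from h import *
import pickle
O=ori(yaw(270))
for i,pos in enumerate([(.53,-.13,.33),(.53,-.27,.36),(.45,.02,.28),(.60,.2,.28)]):
    r.move_to(pos,O); r.dwell(.2)
    w=get_image('wrist');save(w,f'v{i}.png');pickle.dump(w,open(f'v{i}.pkl','wb'))
    qs=['tube_mouth','drawer_floor','fixture_drawer0_handle'] if i<2 else ['flask_center','gauge_grip','gauge_collar','gauge_tip','tile_top']
    for q in qs: print(i,q,[(np.round(l['location'],1).tolist(),round(l['score'],2)) for l in spotter.pinpoint(w,q)[:3]])
print(current_time())
E
```

```text
0 tube_mouth [([303.9, 74.7], 0.6)]
0 drawer_floor [([330.8, 152.0], 0.72), ([304.9, 73.2], 0.19)]
0 fixture_drawer0_handle [([338.7, 238.8], 0.73)]
1 tube_mouth [([166.0, 76.9], 0.67)]
1 drawer_floor [([235.0, 151.8], 0.63), ([165.4, 78.1], 0.59), ([375.5, 227.8], 0.3)]
1 fixture_drawer0_handle [([248.7, 227.7], 0.87)]
2 flask_center [([220.7, 145.8], 0.98), ([86.5, 17.4], 0.45)]
2 gauge_grip [([135.6, 250.3], 0.84), ([56.7, 0.0], 0.59)]
2 gauge_collar [([92.7, 6.7], 0.76)]
2 gauge_tip [([167.8, 19.5], 0.94), ([157.0, 316.3], 0.94), ([448.6, 13.8], 0.6)]
2 tile_top [([116.6, 146.2], 0.61)]
3 flask_center [([348.6, 247.8], 0.65)]
3 gauge_grip [([223.7, 137.9], 0.95), ([251.8, 329.6], 0.54), ([285.6, 25.2], 0.34)]
3 gauge_collar [([262.7, 143.1], 0.86)]
3 gauge_tip [([321.0, 155.4], 0.94), ([348.0, 249.1], 0.54)]
3 tile_top [([247.3, 243.7], 0.59)]
8.7417
```

View pics/v0.png

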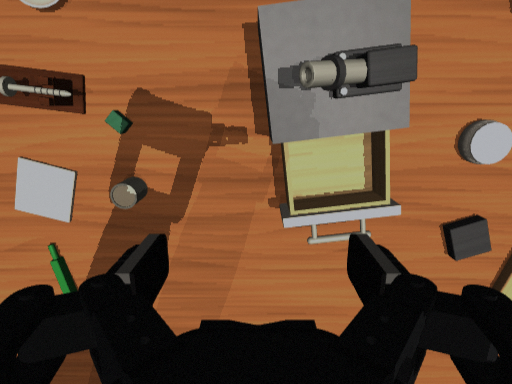

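View pics/v1.png

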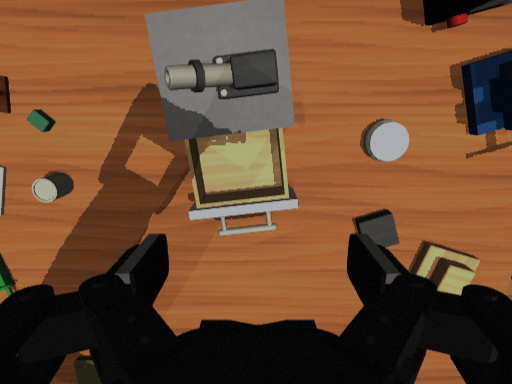

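View pics/v2.png

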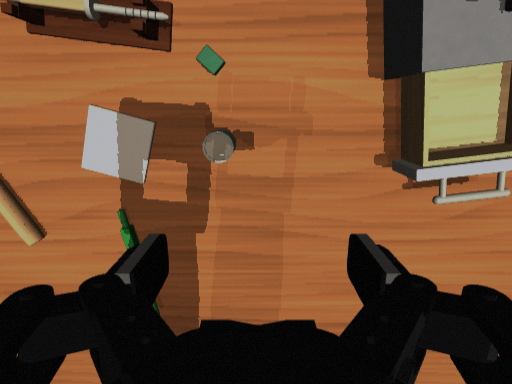

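View pics/v3.png

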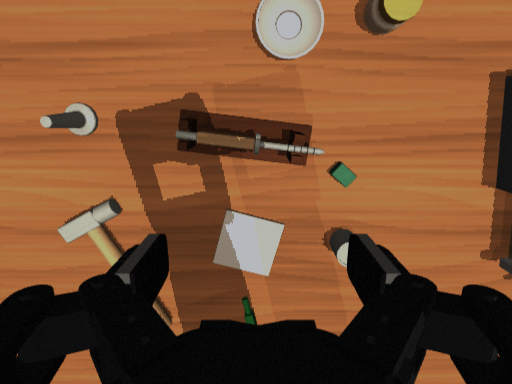

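```bash
python3 - <<'E'
import cv2
a=cv2.imread('pics/v0.png');cv2.imwrite('pics/v0a.png',cv2.resize(a[0:250,240:430],None,fx=2.4*1,fy=2.4,interpolation=cv2.INTER_CUBIC))
a=cv2.imread('pics/v1.png');cv2.imwrite('pics/v1a.png',cv2.resize(a[0:245,135:310],None,fx=2.4,fy=2.4,interpolation=cv2.INTER_CUBIC))
E
```

```text
(no output)
```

View pics/v0a.png

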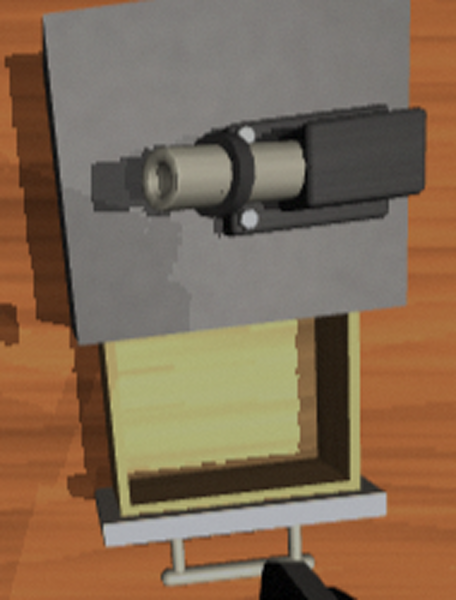

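View pics/v1a.png

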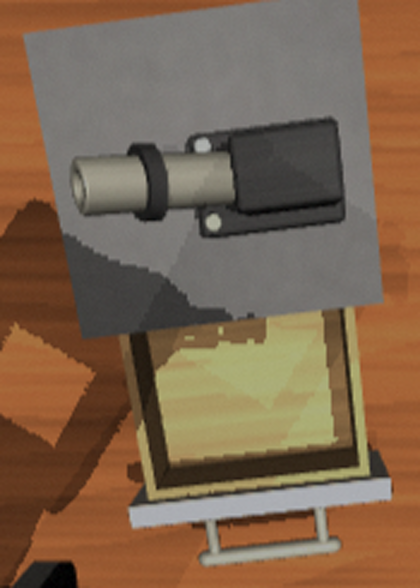

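```bash
python3 - <<'E'
from h import *
import pickle
V=[pickle.load(open(f'v{i}.pkl','rb')) for i in range(4)]
a=lambda u,v:(240+u/2.4,v/2.4)
b=lambda u,v:(135+u/2.4,v/2.4)
pl={}
for n,z,pa,pb in [('FL',.095,a(77,343),b(82,338)),('FR',.095,a(407,304),b(382,301)),('BL',.095,a(44,17),b(24,36)),('mouth',.175,a(159,177),b(79,186)),('hL',.057,a(165,577),b(205,560)),('hR',.057,a(312,560),b(338,545))]:
    A=atz(V[0],pa,z);B=atz(V[1],pb,z);pl[n]=(A+B)/2;print(n,A,B,tri([(V[0],pa),(V[1],pb)]))
f=pl['FR']-pl['FL'];print('yaw front',np.degrees(np.arctan2(f[0],-f[1])),np.linalg.norm(f));g=pl['BL']-pl['FL'];print(np.degrees(np.arctan2(g[1],g[0])),np.linalg.norm(g));h=pl['hR']-pl['hL'];print('handle',np.degrees(np.arctan2(h[0],-h[1])),np.linalg.norm(h))
for n,uv in (('s0',(303.9,74.7)),):print(tri([(V[0],uv),(V[1],(166,76.9))]))
print('flask',atz(V[2],(220.7,145.8),.0225))
for n,uv,z in [('grip',(223.7,137.9),.055),('collar',(262.7,143.1),.055),('tip',(321,155.4),.055),('tile',(247.3,243.7),.008)]: print(n,atz(V[3],uv,z))
E
```

```text
FL [ 0.551  -0.1483  0.095 ] [ 0.5504 -0.1486  0.095 ] [ 0.5505 -0.1483  0.094 ]
FR [ 0.5707 -0.3182  0.095 ] [ 0.571 -0.317  0.095] [ 0.5711 -0.3166  0.0982]
BL [ 0.7027 -0.1312  0.095 ] [ 0.7028 -0.1308  0.095 ] [ 0.7025 -0.1312  0.0959]
mouth [ 0.6247 -0.1756  0.175 ] [ 0.6242 -0.1758  0.175 ] [ 0.6244 -0.1757  0.1747]
hL [ 0.3998 -0.2071  0.057 ] [ 0.3983 -0.2086  0.057 ] [ 0.3968 -0.208   0.0521]
hR [ 0.4112 -0.2985  0.057 ] [ 0.4092 -0.2975  0.057 ] [ 0.4115 -0.2974  0.06  ]
yaw front 6.806118107359544 0.17033453658326636
6.54811256166523 0.15309401500917302
handle 7.0645589402776645 0.09082434852168528
[ 0.6244 -0.1736  0.1741]
flask [0.4654 0.0688 0.0225]
grip [0.6284 0.2406 0.055 ]
collar [0.622 0.193 0.055]
tip [0.6067 0.1207 0.055 ]
tile [0.4648 0.2151 0.008 ]
```

```bash
python3 - <<'E'
from h import *
import pickle
V=[pickle.load(open(f'v{i}.pkl','rb')) for i in range(4)]
a=lambda u,v:(240+u/2.4,v/2.4)
b=lambda u,v:(135+u/2.4,v/2.4)
t=np.radians(6.8);X=np.array([np.cos(t),np.sin(t)]);Y=np.array([-X[1],X[0]])
org=np.array([.405,-.253])
for n,k,uv,z in [('plate outer top L',0,a(103,527),.082),('R',0,a(386,496),.082),('wallfrontouter L',0,a(122,515),.073),('R',0,a(360,487),.073),
 ('plate outer top L',1,b(131,507),.082),('R',1,b(391,479),.082),('wall fo L',1,b(150,499),.073),('R',1,b(370,470),.073),('floor FL',0,a(131,475),.022),('floor FR v0',0,a(315,458),.022),('floor FL v1',1,b(160,468),.022),('floor FR v1',1,b(340,443),.022),('wall outL far',1,b(122,338),.073),('wall outR far',1,b(356,305),.073),('wall outR far0',0,a(360,310),.073)]:
    P=atz(V[k],uv,z)[:2];print(n,P,(P-org)@X,(P-org)@Y)
m=np.array([.561,-.2331]);print('fix front',(m-org)@X,(m-org)@Y)
E
```

```text
plate outer top L [ 0.4431 -0.1652] 0.04827244636741137 0.08267458244196794
R [ 0.4619 -0.3269] 0.04770247572041026 -0.08011527295614815
wallfrontouter L [ 0.4472 -0.1771] 0.05087310549740463 0.070412476364195
R [ 0.4643 -0.3156] 0.05151444740319852 -0.06914754178864295
plate outer top L [ 0.4449 -0.1672] 0.04973656516026531 0.08045743801970415
R [ 0.4632 -0.3276] 0.04897773999952116 -0.08097634500285664
wall fo L [ 0.447  -0.1774] 0.05065037914475931 0.07013575214950733
R [ 0.4662 -0.3156] 0.053410376887741966 -0.06937885900379741
floor FL [ 0.4561 -0.1882] 0.058405723138145 0.05832263033452007
floor FR v0 [ 0.4675 -0.3076] 0.0555786615526765 -0.0616375611097687
floor FL v1 [ 0.4522 -0.1747] 0.056088910879356066 0.07212698564171595
floor FR v1 [ 0.4703 -0.2999] 0.05929636470263416 -0.05431037891735474
wall outL far [ 0.5479 -0.1659] 0.1522266357956671 0.06951910269425822
wall outR far [ 0.5673 -0.3044] 0.15508138399140384 -0.07029654969728114
wall outR far0 [ 0.5661 -0.3039] 0.153913945456753 -0.06960186559484186
fix front 0.15725885823391916 0.001288994555505936
```

```bash
python3 - <<'E'
from h import *
O=ori(yaw(270)); 
r.move_to((.466,.068,.09),O); r.move_straight((.466,.068,.012),v=.12)
r.close(50); print(current_finger_gap(),current_tcp_pos(),current_contact_force())
r.move_straight((.466,.068,.16),v=.2)
w=get_image('wrist');save(w,'g1.png');print(current_finger_gap(),current_contact_force(),current_time())
r.move_to((.509,-.2407,.16),ori(yaw(270+6.8))); r.dwell(.1)
w=get_image('wrist');save(w,'g2.png');print(current_tcp_pos(),current_time())
E
```

```text
0.03874785134958762 [0.4668 0.068  0.0129] [0.5984 0.8619 4.4873]
0.038866803015929714 [-0.2819  0.2826 -1.5375] 12.0167
[ 0.5092 -0.2394  0.1599] 13.3583
```

View pics/g2.png

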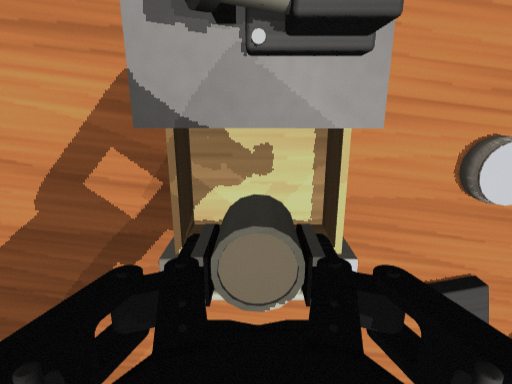

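Flask, drawer walls and fixture plate are all centred at column 258, and the plate's front edge is level in the picture, so the hand is lined up with the drawer. Lowering.

```bash
python3 - <<'E'
from h import *
r.move_straight((.509,-.2407,.05),v=.15);print(current_tcp_pos(),current_contact_force())
r.move_straight((.509,-.2407,.0355),v=.04);print(current_tcp_pos(),current_contact_force())
w=get_image('wrist');save(w,'g3.png')
r.open_gripper();print(current_finger_gap(),current_contact_force())
w=get_image('wrist');save(w,'g4.png');print(current_time())
E
```

```text
[ 0.5098 -0.2411  0.0511] [-0.2932 -0.0987 -1.087 ]
[ 0.5088 -0.2406  0.0352] [-0.0173  1.158  -1.555 ]
0.08568450230272232 [-0.2791  0.1645  0.0402]
15.375
```

View pics/g4.png

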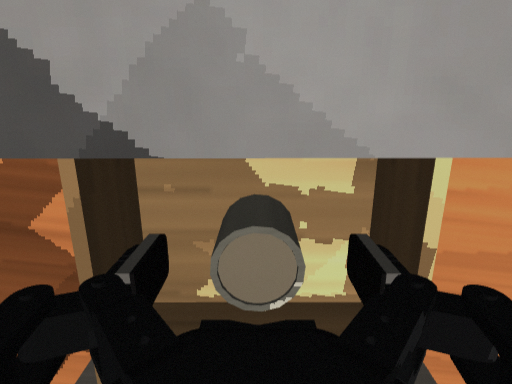

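```bash
python3 - <<'E'
from h import *
O=ori(yaw(276.8));t=np.radians(6.8);X=np.array([np.cos(t),np.sin(t),0]);h0=np.array([.405,-.253,0])
r.move_straight((.509,-.2407,.16),v=.25);print(current_contact_force())
r.close(40)
p=h0-.045*X
r.move_to((p[0],p[1],.13),O);r.move_straight((p[0],p[1],.047),v=.2)
F0=np.array(current_contact_force())
def go(d,v):
    q=h0+d*X;r.move_straight((q[0],q[1],.047),v=v);f=(np.array(current_contact_force())-F0)@X
    print(round(d,3),f,(np.array(current_tcp_pos())-h0)@X);return f
go(-.02,.1);go(0,.08);go(.06,.08);go(.08,.06)
d=.08
while d<.1:
    d+=.003
    if go(d,.03)<-12: break
w=get_image('wrist');save(w,'d1.png');S=get_image('side');save(S,'d1s.png');print(current_time())
E
```

```text
[-0.3581  0.2619 -0.8715]
-0.02 -0.6322623942796177 -0.019074401834892115
0 -0.2852255566455756 0.0003761431613007223
0.06 -0.913205820528345 0.0601703582027235
0.08 -1.1108950951446375 0.08048426499471852
0.083 -0.7350105920499311 0.08314742337584739
0.086 -0.46009454719813486 0.08618392901441789
0.089 -0.30310129727675106 0.08923888524666677
0.092 -5.130685885995335 0.09100997177804956
0.095 -16.578525956298837 0.0911760298841564
21.55
```

View pics/d1.png

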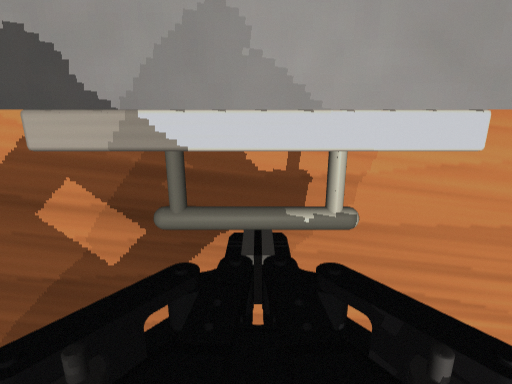

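Drawer is on its stop, with 16 N of reaction and no further motion. Next, a closer look at the rod.

```bash
python3 - <<'E'
from h import *
import pickle
t=np.radians(6.8);X=np.array([np.cos(t),np.sin(t),0])
p=np.array(current_tcp_pos())-.03*X; r.move_straight(p,v=.15); p[2]=.2; r.move_straight(p,v=.3)
T=get_image('top');save(T,'t2.png')
r.open_gripper()
O=ori(yaw(-10.3))
r.move_to((.628,.175,.19),O);r.dwell(.2)
w=get_image('wrist');save(w,'r1.png');pickle.dump(w,open('r1.pkl','wb'))
for q in ['gauge_grip','gauge_collar','gauge_tip']:
    for l in spotter.pinpoint(w,q)[:2]: print(q,np.round(l['location'],1),round(l['score'],2),atz(w,l['location'],.055))
print(current_tcp_pos(),current_time())
E
```

```text
gauge_grip [240.4 107.9] 0.94 [0.6242 0.2412 0.055 ]
gauge_collar [247.4 157.2] 0.66 [0.6219 0.1962 0.055 ]
gauge_tip [250.6 237.4] 0.94 [0.6096 0.1156 0.055 ]
[0.6281 0.1746 0.1901] 25.4667
```

View pics/r1.png

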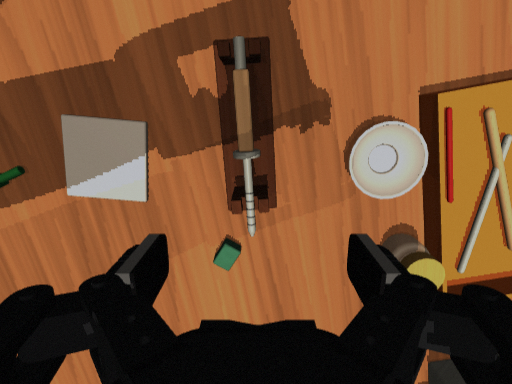

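View pics/t2.png

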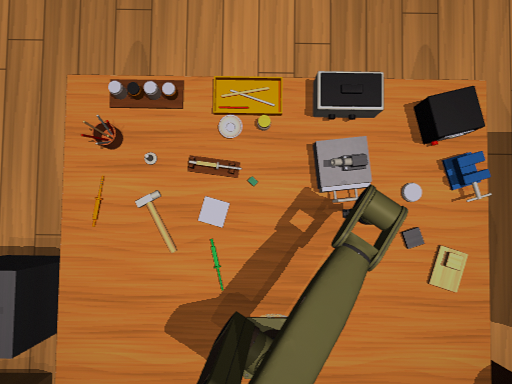

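```bash
python3 - <<'E'
from h import *
import pickle
w=pickle.load(open('r1.pkl','rb'))
pts={n:atz(w,uv,z) for n,uv,z in [('pin',(239.3,38),.055),('pinfront',(240.5,69),.055),('collarfront',(247.5,159),.055),('shaft',(248.5,185),.055),('tip',(251.7,234.5),.055)]}
for k,v in pts.items(): print(k,v)
P=np.array(list(pts.values()));c=P.mean(0);u,s,vt=np.linalg.svd(P-c);d=vt[0]*np.sign(-vt[0][1]);print('dir',np.degrees(np.arctan2(d[1],d[0])),[round((p-c)@d,4) for p in P])
offs=np.array([-.061,-.035,.041,None,.121],dtype=object)
est=[P[i]-d*offs[i] for i in (0,1,2,4)];print(np.array(est))
E
```

```text
pin [0.6345 0.2974 0.055 ]
pinfront [0.6307 0.2732 0.055 ]
collarfront [0.6217 0.1945 0.055 ]
shaft [0.6178 0.1696 0.055 ]
tip [0.6113 0.1185 0.055 ]
dir -97.26223499413942 [np.float64(-0.0875), np.float64(-0.0629), np.float64(0.0162), np.float64(0.0414), np.float64(0.0929)]
[[0.6267 0.2369 0.055 ]
 [0.6262 0.2384 0.055 ]
 [0.6268 0.2352 0.055 ]
 [0.6266 0.2386 0.055 ]]
```

```bash
python3 - <<'E'
from h import *
import pickle
O=ori(yaw(-7.1))
c=np.array([.6266,.2373])
r.move_to((*c,.12),O);r.move_straight((*c,.036),v=.12);print(current_tcp_pos())
r.close(80);print(current_finger_gap(),current_tcp_pos(),current_contact_force())
r.move_straight((*c,.22),v=.15);r.dwell(.2)
print(current_finger_gap(),current_contact_force(),current_tcp_pos(),current_time())
for n in('wrist','side','top'):
    w=get_image(n);save(w,f'k_{n}.png');pickle.dump(w,open(f'k_{n}.pkl','wb'))
a=cv2.imread('pics/k_side.png');cv2.imwrite('pics/k_side2.png',cv2.resize(a[110:280,130:330],None,fx=3,fy=3,interpolation=cv2.INTER_CUBIC))
E
```

```text
[0.6274 0.2374 0.037 ]
0.012682721941919984 [0.6268 0.2374 0.0364] [-0.0423  0.5837  2.9471]
0.01260822521272342 [-0.5812  0.1785 -1.4023] [0.6262 0.2372 0.2188] 29.0083
```

View pics/k_side2.png

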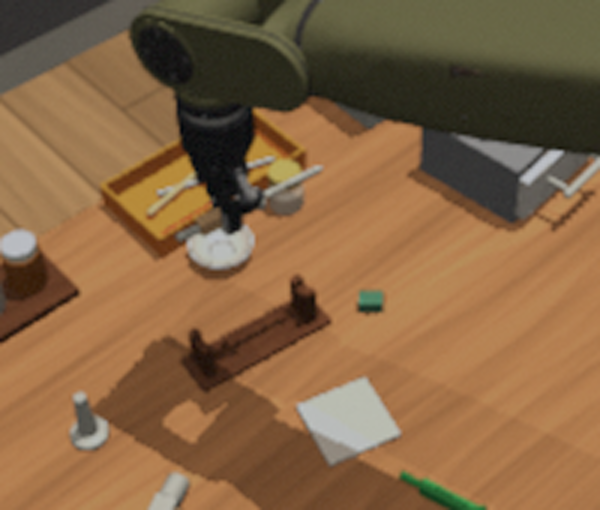

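View pics/k_wrist.png

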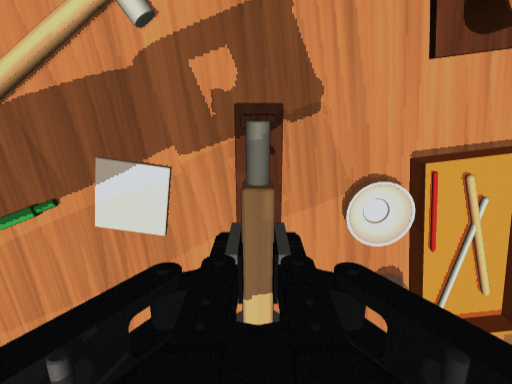

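```bash
python3 - <<'E'
from h import *
import pickle
w=pickle.load(open('k_wrist.pkl','rb'));S=pickle.load(open('k_side.pkl','rb'));T=pickle.load(open('k_top.pkl','rb'))
tcp=np.array(current_tcp_pos());M=M_of(current_tool_rot())
print(M)
rx=-M[:,2];c=tcp-.019*M[:,1]
print('pin end top',proj(w,c-.061*rx+[0,0,.005]),'obs 258,121','handle rear top',proj(w,c-.035*rx+[0,0,.009]),'obs 258,185')
print('side: tip',proj(S,c+.121*rx),'pin end',proj(S,c-.061*rx),'obs tip',(130+322/3,110+168/3),'pin',(130+178/3,110+237/3))
print('collar side',proj(S,c+.038*rx),130+250/3,110+196/3)
print('top tip',proj(T,c+.121*rx))
for n,I in(('side',S),('wrist',w),('top',T)):
  for q in['gauge_tip','gauge_collar','gauge_grip']:
    print(n,q,[(np.round(l['location'],1).tolist(),round(l['score'],2)) for l in spotter.pinpoint(I,q)[:2]])
a=cv2.imread('pics/k_side.png');cv2.imwrite('pics/k_side3.png',cv2.resize(a[150:200,180:245],None,fx=9,fy=9,interpolation=cv2.INTER_CUBIC))
a=cv2.imread('pics/k_top.png');cv2.imwrite('pics/k_top3.png',cv2.resize(a[130:200,180:270],None,fx=7,fy=7,interpolation=cv2.INTER_CUBIC))
E
```

```text
[[ 0.9923 -0.0007  0.1236]
 [-0.1236 -0.0002  0.9923]
 [-0.0006 -1.     -0.0003]]
pin end top [260.0714 121.8737] obs 258,121 handle rear top [260.0297 189.4389] obs 258,185
side: tip [236.4444 165.3391] pin end [188.0178 189.1388] obs tip (237.33333333333331, 166.0) pin (189.33333333333334, 189.0)
collar side [214.9733 175.8913] 213.33333333333331 175.33333333333331
top tip [240.3661 162.5146]
side gauge_tip [([312.4, 295.2], 0.75), ([128.2, 292.3], 0.47)]
side gauge_collar [([136.3, 316.1], 0.73), ([218.1, 177.2], 0.71)]
side gauge_grip [([145.8, 326.7], 0.67), ([274.4, 273.8], 0.66)]
wrist gauge_tip [([52.7, 39.5], 0.42)]
wrist gauge_collar [([255.4, 330.7], 0.91)]
wrist gauge_grip [([255.9, 255.6], 0.73), ([10.6, 217.1], 0.57)]
top gauge_tip [([101.2, 176.4], 0.75), ([232.7, 124.8], 0.55)]
top gauge_collar [([211.2, 159.6], 0.65), ([99.4, 195.0], 0.49)]
top gauge_grip [([98.8, 208.0], 0.68)]
```

View pics/k_side3.png

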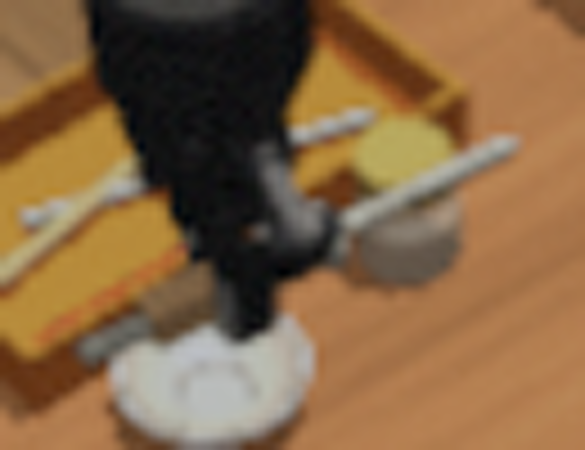

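View pics/k_top3.png

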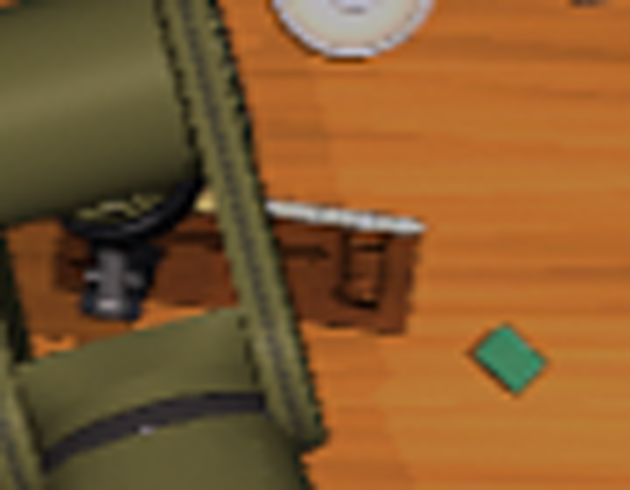

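```bash
python3 - <<'E'
from h import *
import pickle
O=ori(yaw(-7.1))
r.move_straight((.6266,.2373,.36),v=.25)
for i,p in enumerate([(.56,-.11,.34),(.69,-.11,.34)]):
    r.move_to(p,O);r.dwell(.3);w=get_image('wrist');save(w,f'm{i}.png');pickle.dump(w,open(f'm{i}.pkl','wb'))
    print([(np.round(l['location'],1).tolist(),round(l['score'],2),atz(w,l['location'],.175)) for l in spotter.pinpoint(w,'tube_mouth')[:2]], proj(w,(.6244,-.1757,.175)))
    a=w['img'][:,:,::-1];u,v=map(int,proj(w,(.6244,-.1757,.175)));u=np.clip(u,80,430);v=np.clip(v,60,320)
    cv2.imwrite(f'pics/m{i}c.png',cv2.resize(a[v-60:v+60,u-80:u+80],None,fx=5,fy=5,interpolation=cv2.INTER_CUBIC));print(u-80,v-60)
print(current_time())
E
```

```text
[([319.8, 224.9], 0.63, array([ 0.6204, -0.1766,  0.175 ]))] [323.3809 223.7557]
243 163
[([204.9, 238.7], 0.94, array([ 0.6208, -0.1784,  0.175 ])), ([151.4, 249.6], 0.51, array([ 0.5585, -0.1841,  0.175 ]))] [207.6285 236.0929]
127 176
33.0333
```

View pics/m0c.png

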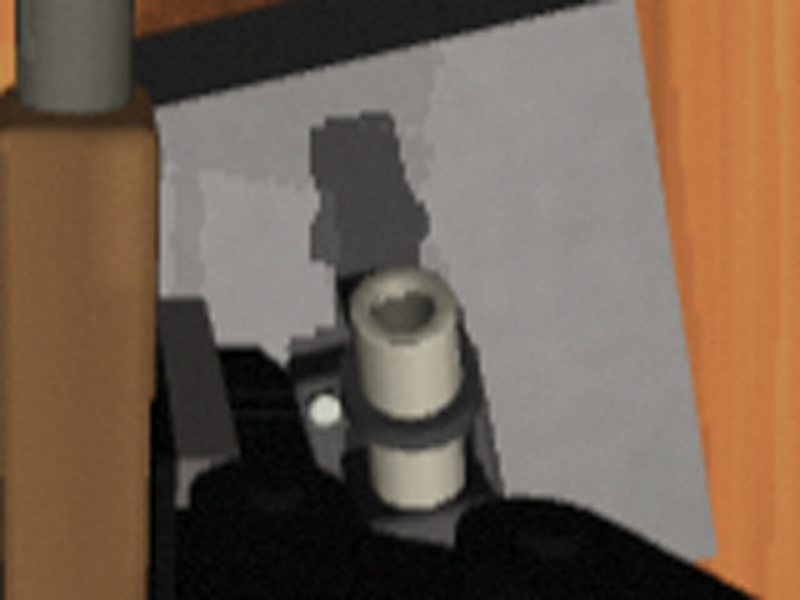

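View pics/m1c.png

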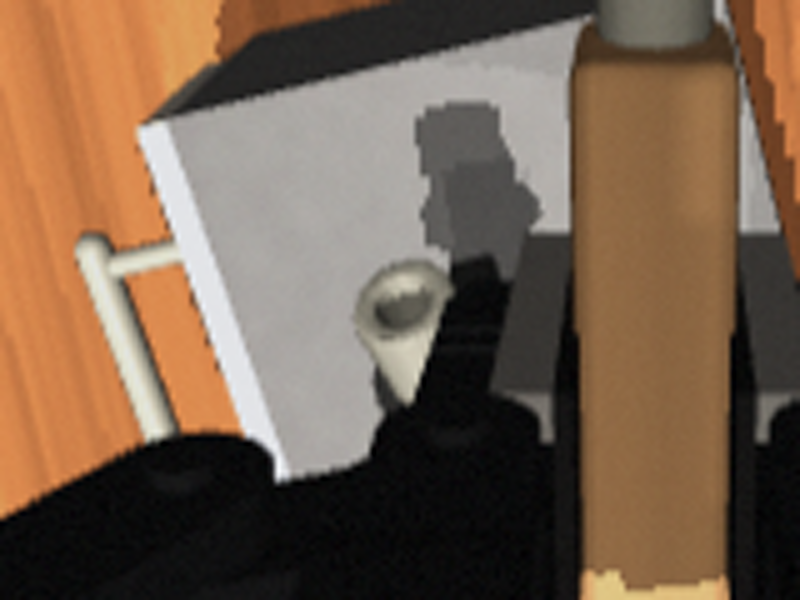

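The tube mouth appears within 1 px of where my estimate predicts in both new views (ring centre (323.8,224.8) and (207.8,237)). The drawer front is flush. Moving to the pre-insertion pose.

```bash
cat >> h.py <<'E'
t_=np.radians(6.8);XF=np.array([np.cos(t_),np.sin(t_),0]);YF=np.array([-XF[1],XF[0],0])
ZT=np.cos(np.pi/6)*YF+np.array([0,0,.5]);YT=np.cross(ZT,XF);OT=ori(XF,YT)
MOUTH=np.array([.6252,-.1763,.175])
def ins(s,dx=0,dv=0): # collar face s outside mouth; dx along XF, dv along -YT
    return MOUTH+ZT*(s+.041)+.019*YT+dx*XF-dv*YT
E
python3 - <<'E'
from h import *
import pickle
p=ins(.12);s=inverse_kinematics(p,OT);print(p,s);s2=inverse_kinematics(ins(0),OT);print(s2)
r.move_to((.65,-.05,.34),ori(yaw(-7.1)))
r.move_to(p,OT);r.dwell(.3);print(current_tcp_pos()-p,current_contact_force())
r.move_straight(ins(.09),v=.06);r.dwell(.3)
for n in('side','top','wrist'):
    w=get_image(n);save(w,f'n_{n}.png');pickle.dump(w,open(f'n_{n}.pkl','wb'))
S=pickle.load(open('n_side.pkl','rb'));print('mouth',proj(S,MOUTH),'tip',proj(S,MOUTH+.01*ZT))
a=cv2.imread('pics/n_side.png');cv2.imwrite('pics/n_side2.png',cv2.resize(a[110:180,240:340],None,fx=8,fy=8,interpolation=cv2.INTER_CUBIC))
a=cv2.imread('pics/n_top.png');cv2.imwrite('pics/n_top2.png',cv2.resize(a[125:200,280:380],None,fx=8,fy=8,interpolation=cv2.INTER_CUBIC))
print(current_time())
E
```

```text
[ 0.6076 -0.0284  0.239 ] [-0.342   0.133   1.6898  0.4644  1.5701 -0.5208]
[-0.4769  0.2754  1.6292  0.4268  1.5521 -0.6725]
[0.0013 0.0006 0.0026] [-0.4461  0.6011 -1.297 ]
mouth [294.1361 138.0688] tip [292.8148 138.2167]
35.3583
```

View pics/n_side2.png

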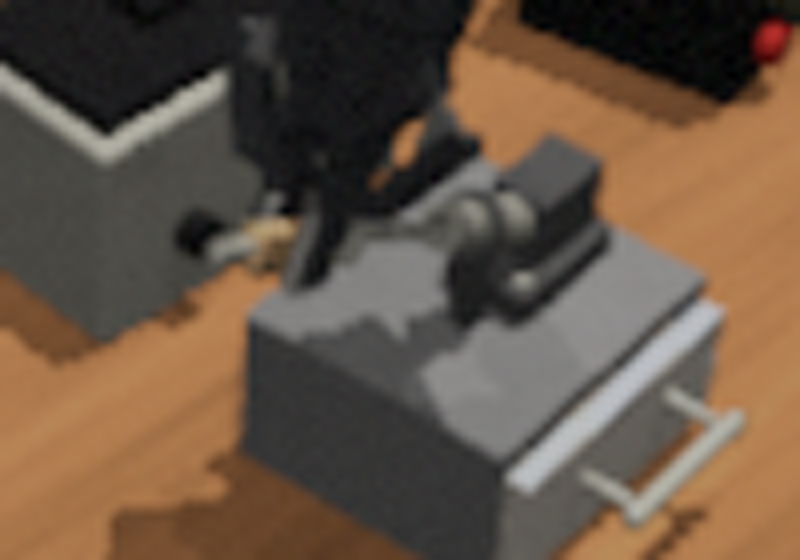

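View pics/n_top2.png

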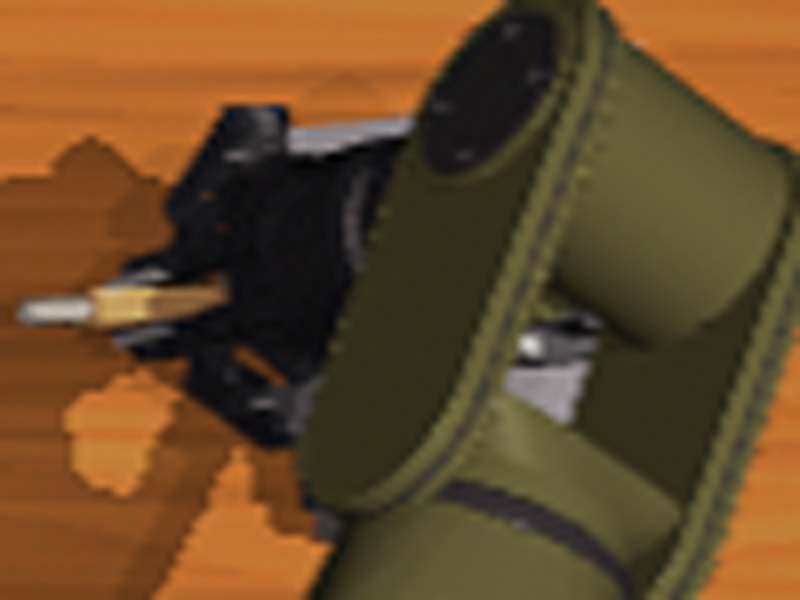

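View pics/n_wrist.png

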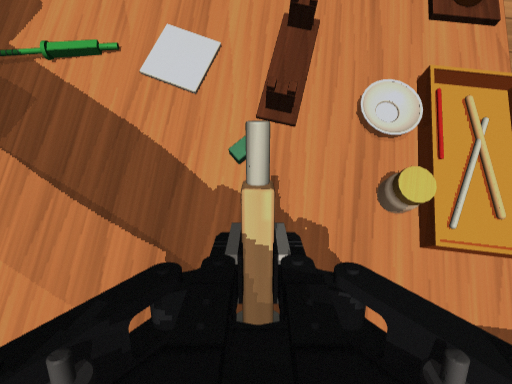

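```bash
python3 - <<'E'
from h import *
def st(p):
    c=np.array(current_tcp_pos());e=c-p;M=M_of(current_tool_rot());D=M_of(OT)
    ang=Ro.from_matrix(M@D.T).as_rotvec()
    print('err X,Z,up',np.round([e@XF*1e3,e@ZT*1e3,-e@YT*1e3],2),'rot deg',np.round(np.degrees(ang),2),'F',np.round([np.array(current_contact_force())@v for v in(XF,ZT,-YT)],2),'t',current_time())
st(ins(.09))
r.move_straight(ins(.09),v=.05);r.dwell(.3);st(ins(.09));st(ins(.09));st(ins(.09))
E
```

```text
err X,Z,up [0.03 0.19 0.06] rot deg [-0.   -0.01  0.01] F [ 0.19 -0.6  -2.01] t 35.3583
err X,Z,up [ 0.01 -0.01 -0.  ] rot deg [ 0. -0. -0.] F [-0.3  -0.73 -0.53] t 35.9083
err X,Z,up [ 0.01 -0.01 -0.  ] rot deg [ 0. -0. -0.] F [-0.3  -0.73 -0.53] t 35.9083
err X,Z,up [ 0.01 -0.01 -0.  ] rot deg [ 0. -0. -0.] F [-0.3  -0.73 -0.53] t 35.9083
```

```bash
cat >> h.py <<'E'
def st(p):
    r.dwell(.1);e=np.array(current_tcp_pos())-p
    f=np.array(current_contact_force());F=np.array([f@v for v in(XF,ZT,-YT)])
    print('err X,Z,up',np.round([e@XF*1e3,e@ZT*1e3,-e@YT*1e3],2),'F',np.round(F,2),'t',round(current_time(),2));return F
E
python3 - <<'E'
from h import *
for s in (.082,.078,.074,.068,.06):
    r.move_straight(ins(s),v=.04);F=st(ins(s))
    if abs(F).max()>8: break
E
```

```text
err X,Z,up [-0.03 -0.1  -0.02] F [ 0.25 -0.61 -0.46] t 36.36
err X,Z,up [-0.   -0.03  0.  ] F [-0.95  0.   -0.95] t 36.71
err X,Z,up [-0.01 -0.04 -0.  ] F [ 0.   -0.17 -0.75] t 37.06
err X,Z,up [-0.01 -0.08 -0.04] F [-0.42 -0.73 -1.59] t 37.46
err X,Z,up [-0.01 -0.06 -0.04] F [ 0.13 -0.62 -1.11] t 37.91
```

```bash
python3 - <<'E'
from h import *
for s in (.045,.03,.015,.006,.003,.001,-.001,-.003,-.005):
    r.move_straight(ins(s),v=.05 if s>.01 else .03);F=st(ins(s))
    if F[1]>10 or abs(F).max()>20: break
w=get_image('side');save(w,'i_s.png');a=w['img'][:,:,::-1]
cv2.imwrite('pics/i_s2.png',cv2.resize(a[110:180,240:340],None,fx=8,fy=8,interpolation=cv2.INTER_CUBIC))
E
```

```text
err X,Z,up [ 0.02 -0.04  0.  ] F [ 0.57 -0.51 -1.64] t 38.46
err X,Z,up [ 0.02 -0.02  0.04] F [ 0.49 -0.11 -0.98] t 39.01
err X,Z,up [ 0.02 -0.01  0.01] F [ 0.09 -0.29 -1.29] t 39.56
err X,Z,up [ 0.03  0.02 -0.  ] F [ 0.28  0.03 -1.67] t 40.11
err X,Z,up [-0.01 -0.01 -0.01] F [-0.62 -0.62 -0.78] t 40.46
err X,Z,up [0.02 0.01 0.02] F [ 0.02 -0.11 -0.7 ] t 40.81
err X,Z,up [0.01 2.02 0.12] F [-1.54  6.99 -1.5 ] t 41.16
err X,Z,up [-0.01  4.04  0.23] F [-2.55 13.77 -0.39] t 41.51
```

View pics/i_s2.png

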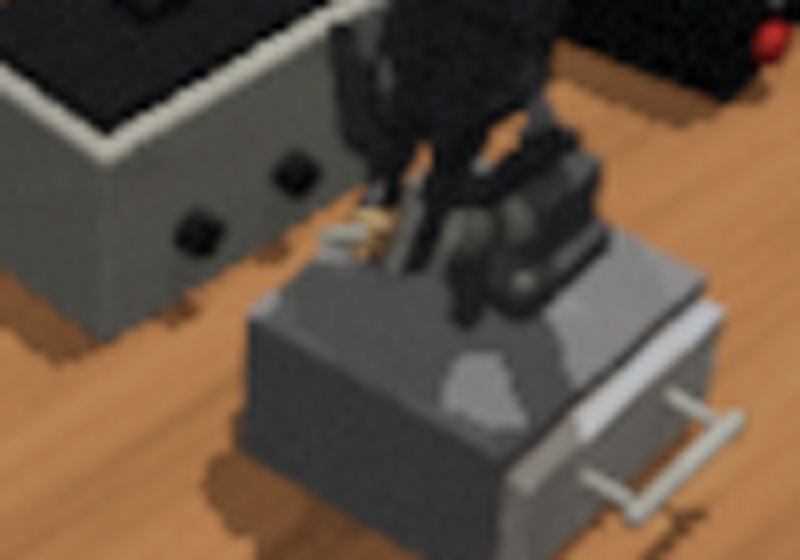

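The collar is seated: the motion stopped at s ≈ +1 mm with axial force rising to 14 N, and the lateral force stayed small. Pulling it out and showing it over the tile.

```bash
python3 - <<'E'
from h import *
import pickle
r.dwell(.2);st(ins(-.003))
r.move_straight(ins(.13),v=.1);F=st(ins(.13));print(current_finger_gap())
O=ori(yaw(-7.1));d=np.array(yaw(-97.1));tile=np.array([.4645,.2145,.008])
g=tile-.121*d;g[2]=.008+.08-.019
r.move_to((g[0],g[1],.2),O);r.move_straight(g,v=.12);r.dwell(.5)
print(current_tcp_pos()-g,current_finger_gap(),current_contact_force(),current_qvel())
for n in('side','top','wrist'):
    w=get_image(n);save(w,f'f_{n}.png');pickle.dump(w,open(f'f_{n}.pkl','wb'))
    print(n,'pred tip',proj(w,tile+[0,0,.08]),'pin end',proj(w,tile+[0,0,.08]-.182*d),'tile',proj(w,tile),[(np.round(l['location'],1).tolist(),round(l['score'],2)) for l in spotter.pinpoint(w,'gauge_tip')[:3]])
a=cv2.imread('pics/f_side.png');cv2.imwrite('pics/f_side2.png',cv2.resize(a[150:310,150:350],None,fx=4,fy=3.7,interpolation=cv2.INTER_CUBIC))
a=cv2.imread('pics/f_top.png');cv2.imwrite('pics/f_top2.png',cv2.resize(a[100:300,90:360],None,fx=2.9,fy=2.9,interpolation=cv2.INTER_CUBIC))
print(current_time())
E
```

```text
err X,Z,up [0.   4.04 0.22] F [-3.2  12.9   1.26] t 41.86
err X,Z,up [-0.11 -0.61 -0.25] F [-0.46 -0.61 -1.82] t 43.44
0.012560752710347007
[0.     0.     0.0001] 0.01268189204925159 [ 0.2091 -0.2711 -1.2459] [ 0.001   0.0013  0.0014  0.0023  0.0011 -0.0027]
side pred tip [244.8729 235.623 ] pin end [196.7259 263.2001] tile [245.1962 249.5894] [([127.5, 293.4], 0.68), ([245.2, 231.2], 0.65), ([309.0, 296.3], 0.49)]
top pred tip [211.5464 211.3672] pin end [157.5718 203.855 ] tile [213.4104 211.8533] [([101.9, 174.9], 0.67), ([213.1, 210.1], 0.41)]
wrist pred tip [259.0698 451.2038] pin end [259.4146 121.3498] tile [258.5752 343.1769] []
46.925
```

View pics/f_side2.png

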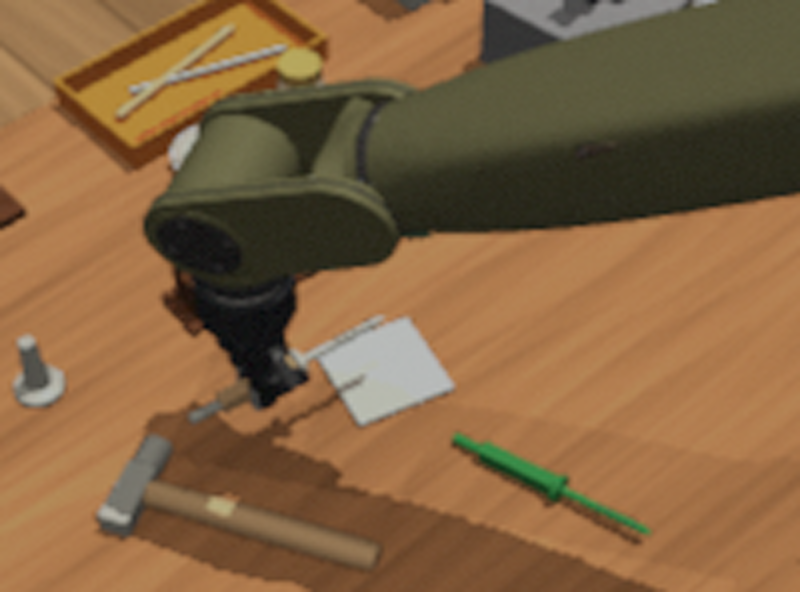

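View pics/f_top2.png

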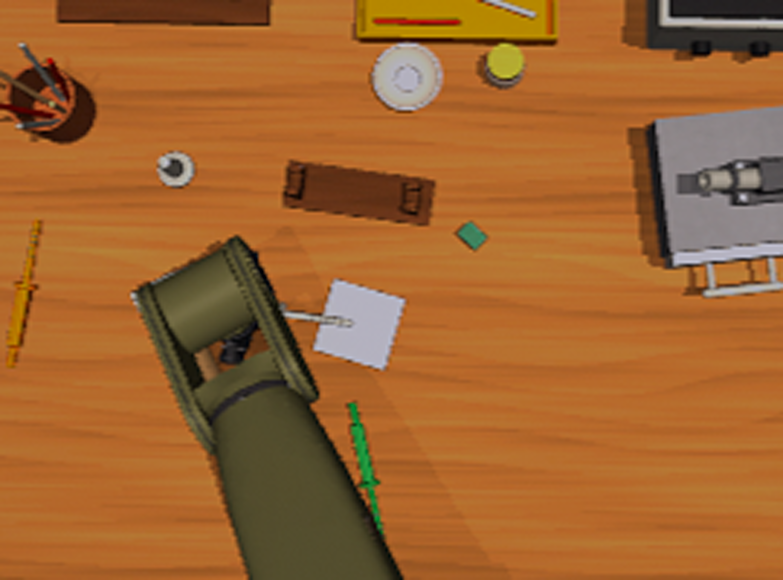

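View pics/f_side.png

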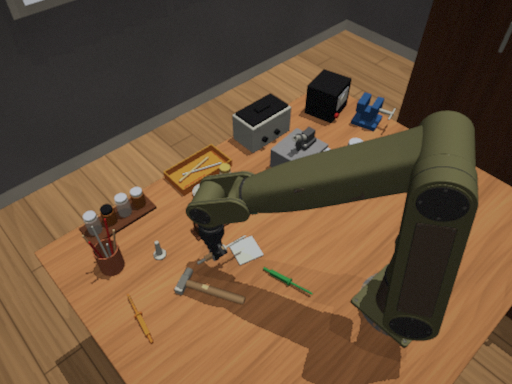

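The rod tip is at (211.4,211.0) in the top view and (245.5,236.2) in the side view. Both are within 1 px of the prediction for 80 mm above the tile's middle. The pin end also fits a level rod, the drawer is shut, and the bystanders look unmoved.

```bash
python3 -c "
from h import *
print(current_finger_gap(),current_time());r.hand_in()"
```

```text
0.012508930440635052 46.925
the job is handed in; nothing more can be done
```

I did every step and handed the job in at 46.9 s of the 70 s allowed. The hand-in reports no verdict, so what follows rests on my own checks.

- **Flask and drawer:** I stood the flask on the drawer floor, let it go and pushed the drawer by its handle onto its stop, with about 16 N of reaction and no further motion. I couldn't see the flask once the drawer was shut; the last picture from just after release showed it standing upright.
- **Gauge rod in the tube:** I took the rod by its wooden handle. It went in with side forces of at most about 3 N. The collar stopped about 1 mm from where I had estimated the mouth, and I held it there at about 13 N before pulling it right out.
- **Showing the rod:** The rod is still gripped (80 N) and at rest. In the top and side pictures its tip is within 1 px (about 3 mm) of the point 80 mm above the tile's middle. It is level as far as those pictures show.
- **Bystanders:** They look unmoved in the pictures.

There was one small disagreement. In the wrist camera the held rod sat about 2 px from where I expected, up to 4 px at the rear of the handle. I shifted the insertion target by under 1 mm for this, and the rod went in freely.

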